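# Seat the stop plate, then counter-hold the hidden bolt head

## Robot

A 7-joint arm with a two-finger parallel gripper is mounted at the origin on the work surface. World frame = base frame: x ahead of the robot, y to its left, z up, the work surface at z = 0. Lengths are in m, angles in rad, forces in N, time in s.
With the tool pointing down it reaches from about 0.35 to 0.9 m from the base axis. Payload 19.9 kg.
Tool frame: the origin (TCP) lies midway between the tips of the shut fingers; the grasp point (between the pads) lies 19 mm behind it (grip_point_offset is the distance from the TCP to the grasp point, in m); z points along the fingers, y is the line along which they close (so a half turn about z gives the same grasp; the last joint's range is limited). The gripper opens to 85 mm and grips with 20 to 120 N. Pads are 22 mm wide; open, the fingers measure 114 mm over their backs; the gripper's body (76 mm by 85 mm) begins 54 mm behind the grasp point. The pads swing forward as they close: fully open they stand 13 mm farther back than shut.
Start: joints at [-1.248, 0.417, -0.01, 1.614, 0.005, 1.111, -0.053], TCP at [0.222, 0.584, 0.231] pointing down, gripper open.
Joint ranges: [-2.81, 2.81], [-0.39, 2.02], [-1.27, 1.25], [0.06, 2.57], [-1.19, 4.33], [0.19, 2], [-2.82, 2.82]. Speed limits (rad/s): [1.89, 1.89, 2.39, 2.39, 3.01, 3.01, 3.01].

## Interface

Orientations are given as a 3x3 rotation matrix whose columns are the frame's x, y, z axes.
In Python, from rig import * gives the robot as it stands.
- The arm moves only by the tool step_arm, never from a script. Its argument "rows" is a list of rows, each an object of numbers: "x", "y", "z": the shift along the tool's x, y, z in m; "spin": the turn about the tool's z in rad; "grip": the closure in counts, from 0 (fully open) to 255 (shut). A call has 1 to 8 rows; each row shifts and turns the commanded pose from where the row before left it, along the tool's axes as they then stand; what a row does not reach is not made up. A row lasts 1/12 s, in which the tool goes at most 41.7 mm and 7.16 degrees, less where a joint would pass 70% of its speed; a pose out of reach is approached as far as the arm can. A call is refused whole if a number of a shift passes 0.0417 or a number of a turn 0.125, either way. A call with a gripper value outside its range is refused whole. The fingers move at their own pace and stop on an object; "squeeze" is the grip in N (left out, the last holds). Time passes only in rows, so rows that do not move let the fingers close. It gives the time, the measured TCP pose, the force, the opening and the grip force at its end, in the units of the state.
- state(): the state, without advancing time (a new reading comes with each control period).
- snapshot(name): name is "scene" or "top" or "wrist"; returns a dict with "image" (400x640x3 uint8, blue, green, red), "range_z" (400x640 float32, m along the optical axis (not along the pixel's ray), 0 where there is no reading), "fx", "fy", "cx", "cy" (pixels), "extrinsics" (4x4, takes a point from camera to world coordinates); the wrist camera has in their place "T_tool_cam" (4x4, takes a point from camera to tool coordinates, whose origin is the TCP and whose axes are the flange's). Camera axes: x right, y up, looking along -z (the intrinsics and any distortion apply to the point x, -y, -z); pixel columns grow to the right and rows downward; lengths in m; the calibration is good to about 2 mm. The wrist camera is an equidistant fisheye: a pixel r from the principal point sees the ray r / f radians off the axis. A picture is of the moment at which its call begins: read the wrist's pose just before it.
- close_job(): hands the job in; it is judged then, once.
The state is a dict: "time": time; "qpos": joint angles; "dq": joint speeds; "tau": joint torques, N m; "tcp_pos": TCP position; "tcp_rot": TCP orientation; "wrist_force": force on the tool from outside, world axes, zero at the start; "ft_torque": the same for the moment, N m; "grip_width": finger opening in m; "grasp_force": force on a finger pad.
Only numpy, scipy, OpenCV 4.12 (cv2) and the standard library are available. Lean on these libraries where they do the work, as an engineer would, in place of code of your own. Each camera call takes 0.05 s, during which the arm holds its last target. There are 200 camera calls.

## Task

Lift the wide steel stop plate out of the wooden rack, slide it upright down into the open slot in the low half of the clamp bracket until it stands fully home, and let go of it. Then reach down into the narrow gap behind the bracket's high half and grip the hexagonal bolt head hidden there, because the slow nut runner on the front drags the bolt round with it: stop the head turning and finish while still holding it firmly, hand left in place. The narrow plate and the other loose things on the bench stay where they are.

Things in the scene. Friction and masses are not known exactly. Their poses are not given: they have to be found in the camera images.
- wide_plate: the stop plate to fit: plain steel slab 8 (x) x 60 (y) x 85 (z) mm, about 0.3 kg, standing upright in one of the two pockets of the rack, the pocket being 11 x 64 mm and 30 mm deep, so 55 mm of the plate show; origin at the centre of its underside, z up along the height, x across the thickness
- narrow_plate: a similar plate that is NOT to be used, 8 x 36 x 85 mm, in the rack's other pocket; origin and axes as for the wide plate. Either plate may be in either pocket
- rack: fixed wooden rack block 60 (x) x 200 (y) x 45 (z) mm, with two pockets along its y, centred 50 mm either side of its centre, pocket floors 15 mm above the bench; origin at the centre of its underside
- bracket: fixed steel clamp bracket on a 12 mm base, 210 mm wide (y), x from -130 to +85 mm; x points from front (runner side) to back. Origin on the underside, below the slot's middle plane. Two upright jaws, outer faces at x = -20 and +20 mm: the low half (y 0 to 105 mm) is 85 mm high and has the slot; the high half (y -105 to 0) is 120 mm high, rubber strip between its jaws
- gap_mouth (a point): centre of the open top of the gap behind the bracket's high half, 120 mm above the bench; axes as the bracket's. The gap, 50 mm wide (x), 105 mm long (y), open at top and ends, lies between the rear jaw and an upright white guard plate 8 mm thick, as high as the high half. The bolt head sits in it, 30 mm below this point
- runner (a point): centre of the fixed nut runner in front of the bracket's high half, a round blue body 48 mm thick lying along the bracket's x, 107 mm from its back end to the nut on the front jaw; axis 90 mm above the bench. Its dark socket turns slowly
- slot_mouth (a point): centre of the slot's mouth in the low half of the bracket, level with the jaws' tops, 85 mm above the bench; axes as the bracket's. Slot 10.5 (x) x 64 (y) mm, 40 mm deep (flat floor 45 mm above the bench), with a 4 mm high bevelled lip round the mouth. Seated, the plate stands on the floor, its x along the bracket's x, 45 mm of it showing
- bolt_head (a point): centre of the hexagonal steel bolt head in the gap, on the bolt's axis, which runs level along the bracket's x; 30 mm across flats, 34.6 mm across corners, 18 mm thick along the axis; in the middle of the gap (25 mm from jaw and from guard), 90 mm above the bench. Between head and jaw sits a round sleeve 26 mm in diameter
- bolt (a joint): angle of the bolt about the bracket's x (rad); at 0 two flats stand upright, facing the bracket's +y and -y (repeats every 60 degrees). Left alone it is dragged round, growing, at about 0.15 rad/s by a steady torque of about 0.08 N m, and it turns stiffly, as in thick grease; a pinch of 20 to 60 N level along the bracket's y, on flats or corners, stops it
- fitting: brass hose fitting standing on the bench, 28 mm wide, 50 mm high; leave it
- ferrule: steel ring 32 mm wide, 34 mm high; leave it
- grease_can: can 52 mm wide, 85 mm high; leave it
- wrench: spanner lying at the back; leave it
- screwdriver: screwdriver lying at the back; leave it
- elbow: steel elbow fitting lying on the bench, legs 45 and 40 mm; leave it

How it is judged:
On the way, in this order (a step that is already met when the one before it is completed fails the run):
1. the wide plate stands fully home in the slot, let go (z of wide_plate in the frame of slot_mouth between -0.043 and -0.037 m and x of wide_plate in the frame of slot_mouth between -0.003 and 0.003 m and y of wide_plate in the frame of slot_mouth between -0.004 and 0.004 m and angle between wide_plate's own z axis and vertical below 0.1 rad and angle between the x axis of wide_plate and the x axis of bracket, either way round below 0.1 rad and contact force between the fingers and wide_plate below 0.3 N), for 0.2 s.
2. the bolt head is gripped and has stopped turning (z of wide_plate in the frame of slot_mouth between -0.043 and -0.037 m and x of wide_plate in the frame of slot_mouth between -0.003 and 0.003 m and y of wide_plate in the frame of slot_mouth between -0.004 and 0.004 m and angle between wide_plate's own z axis and vertical below 0.1 rad and angle between the x axis of wide_plate and the x axis of bracket, either way round below 0.1 rad and contact force between the fingers and bolt above 5 N and distance between the grasp point and bolt_head below 0.025 m and velocity of joint bolt between -0.03 and 0.03 rad/s), for 0.4 s.
At the end, for the whole second after the job is handed in: Wide plate in the slot: underside within 3 mm of the floor, 3 mm (x) and 4 mm (y) of centre, within 0.1 rad, released. Bolt head within 25 mm of the point between the finger pads, pressed by over 5 N, turning slower than 0.03 rad/s (all of step 2 and contact force between the fingers and wide_plate below 0.3 N); the arm keeps its last pose, push and grip.
It fails at once if the narrow plate or another loose thing is shifted by more than 30 mm (distance of any of narrow_plate, fitting, ferrule, grease_can, wrench, screwdriver, elbow from where it was at the start of the episode above 0.03 m).
It also fails if it takes over 51 s, if anything falls off the work surface, if the arm or the gripper's body presses on something with over 40 N, if the wrist force passes 120 N, or if a joint passes its speed limit or range.

## Working session

There is one attempt and no reset: what is moved stays moved. The work goes in short steps, Python scripts to look and compute and a tool call to move; the robot and the scene stay as the last step left them, time stands still between calls to the robot, and variables do not carry over. Pictures are saved under pics/ and viewed, at most 10 in all, crops included, and the job is handed in when it is done.

Besides the shell and the picture viewer there is one more tool, called by a JSON object that holds its "op" and its "data". step_arm: Moves the arm, as the interface text tells. Its arguments: {"type":"object","properties":{"rows":{"type":"array"},"squeeze":{"type":"number"}},"required":["rows"]}

```bash
mkdir -p pics
cat > h.py <<'E'
from rig import *
import numpy as np, cv2
def cloud(s):
    z=s["range_z"]; v,u=np.mgrid[0:z.shape[0],0:z.shape[1]]
    p=np.stack([(u-s["cx"])/s["fx"]*z,-(v-s["cy"])/s["fy"]*z,-z,np.ones_like(z)],-1)
    w=(p@np.array(s["extrinsics"]).T)[...,:3]; w[z==0]=np.nan
    return w
E
python3 - <<'E'
from h import *
for n in("scene","top"):
    s=snapshot(n); cv2.imwrite(f"pics/{n}.png",s["image"]); np.save(n+"_c.npy",cloud(s)); np.save(n+"_i.npy",s["image"])
    print(n,{k:v for k,v in s.items() if k not in("image","range_z")})
st=state(); print({k:np.round(v,4).tolist() for k,v in st.items()})
E
```

```text
scene {'fx': 433.05362780668736, 'fy': 433.05362780668736, 'cx': 313.0510965528917, 'cy': 200.4340797851763, 'extrinsics': array([[ 0.80383692, -0.41711912,  0.42409651,  0.96701995],
       [ 0.59484863,  0.56229293, -0.5744404 , -0.47145606],
       [ 0.00114361,  0.71402963,  0.70011455,  0.69022719],
       [ 0.        ,  0.        ,  0.        ,  1.        ]])}
top {'fx': 421.93418505772803, 'fy': 421.93418505772803, 'cx': 318.648921596036, 'cy': 194.81318633823932, 'extrinsics': array([[-0.01380013,  0.98667636, -0.16210898,  0.43813913],
       [-0.99913012, -0.01998747, -0.03659911, -0.01316382],
       [-0.03935163,  0.1614629 ,  0.9860939 ,  0.96005472],
       [ 0.        ,  0.        ,  0.        ,  1.        ]])}
{'time': 0.1, 'qpos': [-1.2485, 0.4179, -0.0103, 1.6141, 0.0047, 1.1107, -0.053], 'dq': [-0.0002, -0.0023, -0.0, -0.0016, -0.0007, 0.0024, 0.0011], 'tau': [0.0015, -86.5812, 0.6804, -43.5634, 0.0192, 0.0049, 0.0], 'tcp_pos': [0.2223, 0.5838, 0.2307], 'tcp_rot': [[-0.9345, 0.3559, -0.0003], [0.3559, 0.9345, -0.0011], [-0.0001, -0.0012, -1.0]], 'wrist_force': [0.0379, -1.2017, -0.0626], 'ft_torque': [-0.0048, 0.0038, -0.0098], 'grasp_force': 0.0, 'grip_width': 0.0852}
```

View pics/scene.png

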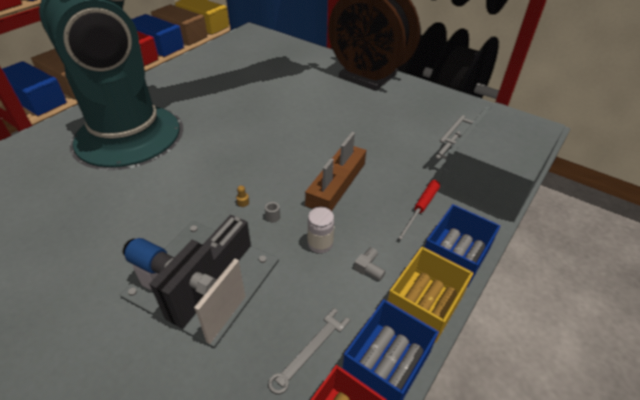

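View pics/top.png

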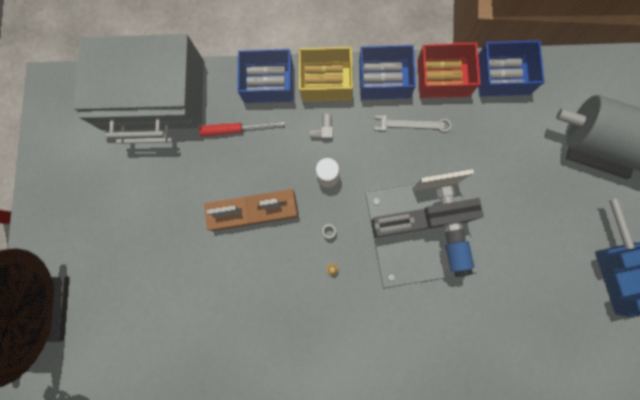

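The top view shows the rack at (252,210), with the wide plate at (222,210) and the narrow one at (268,203). The bracket's low half with the slot is at (395,222), the high half at (455,212), the bolt head at (447,193), the guard at (445,180) and the runner at (458,255).

```bash
cat > m.py <<'E'
from h import *
def rect(P):
    (c,wh,a)=cv2.minAreaRect((P[:,:2]*1000).astype(np.float32))
    return np.round(c,1),np.round(wh,1),round(a,2)
for n in("top","scene"):
    C=np.load(n+"_c.npy").reshape(-1,3); print(n)
    C=C[np.isfinite(C).all(1)]
    x,y,z=C.T
    b=(abs(x-.40)<.6)&(abs(y)<.6)&(z<.03)&(z>-.03); print("bench z med",np.median(z[b]))
    def sel(x0,x1,y0,y1,z0,z1): return C[(x>x0)&(x<x1)&(y>y0)&(y<y1)&(z>z0)&(z<z1)]
    np.set_printoptions(suppress=True,precision=4)
    P=sel(.2,.5,0.03,.35,.03,.052); print("racktop",len(P),rect(P) if len(P)>5 else '')
    P=sel(.2,.5,0.03,.35,.085,.12); print("plates",len(P))
    if len(P):
        k,l,c=cv2.kmeans(P[:,:2].astype(np.float32),2,None,(3,50,1e-6),5,cv2.KMEANS_PP_CENTERS)
        for i in(0,1): Q=P[l.ravel()==i]; print("  ",len(Q),rect(Q),np.median(Q[:,2]))
    P=sel(.2,.5,-.45,-.1,.078,.093); print("z85",len(P),rect(P))
    P=sel(.2,.5,-.45,-.1,.112,.13); print("z120",len(P),rect(P),np.median(P[:,2]))
    # height hist
    P=sel(.2,.5,-.45,-.1,.0,.14); print(np.histogram(P[:,2],bins=np.arange(0,.145,.01))[0])
    P=sel(.2,.5,-.45,-.1,.006,.018); print("base",len(P),rect(P))
i=np.load("top_i.npy"); c=cv2.resize(i[155:295,190:500],None,fx=2.55,fy=2.55,interpolation=cv2.INTER_CUBIC); cv2.imwrite("pics/topcrop.png",c)
E
python3 m.py
```

```text
top
bench z med 0.00028699944951476875
racktop 0 
plates 0
z85 69 (array([ 484.1, -193.1]), array([174. ,  69.7]), 60.51)
z120 213 (array([ 451.8, -261.6]), array([53.2, 26.8]), 8.24) 0.11331208302217666
[8277 2833   26   25   26   28   28    6   43  134  499  358    0    0]
base 3270 (array([ 415.5, -253.2]), array([248.6, 276.2]), 18.95)
scene
bench z med 0.00017136797457162345
racktop 0 
plates 0
z85 116 (array([ 487.8, -207.7]), array([201.7,  71. ]), 66.27)
z120 251 (array([ 451.6, -264.9]), array([55.2, 23.4]), 8.71) 0.11322667449343415
[8449 1379   24   30   38   69   73   14   78  177  532  352    0    0]
base 1424 (array([ 443.5, -214.2]), array([ 87.1, 210.5]), 8.37)
```

View pics/topcrop.png

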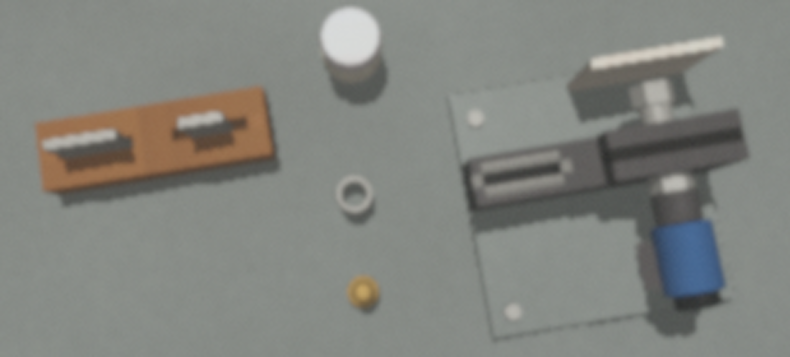

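The crop confirms the layout: slot mouth at crop (520,175), head at (655,100), wide plate at the left pocket (85,140). My x window was too low, so I'll widen it.

```bash
cat > m2.py <<'E'
from h import *
np.set_printoptions(suppress=True,precision=4)
def rect(P):
    (c,wh,a)=cv2.minAreaRect((P[:,:2]*1000).astype(np.float32))
    return len(P),np.round(c,1),np.round(wh,1),round(a,2),round(float(np.median(P[:,2])),4)
T=np.load("top_c.npy")
for n,p in dict(wide=(220,210),narrow=(268,203),rack=(245,214),slot=(393,224),highjaw=(440,210),guard=(455,175),head=(447,189),runner=(459,255)).items(): print(n,T[p[1],p[0]])
for n in("top","scene"):
    C=np.load(n+"_c.npy").reshape(-1,3); C=C[np.isfinite(C).all(1)]; x,y,z=C.T; print(n)
    def sel(x0,x1,y0,y1,z0,z1): return C[(x>x0)&(x<x1)&(y>y0)&(y<y1)&(z>z0)&(z<z1)]
    def cc(P,name,minn=12):
        if not len(P): return
        from scipy.cluster.hierarchy import fcluster,linkage
        l=fcluster(linkage(P,'single'),.009,'distance')
        for i in set(l):
            if (l==i).sum()>minn: print(name,rect(P[l==i]))
    cc(sel(.3,.6,.08,.35,.04,.05),"racktop"); cc(sel(.3,.6,.08,.35,.085,.115),"plate")
    cc(sel(.35,.65,-.45,-.08,.079,.091),"z85"); cc(sel(.35,.65,-.45,-.08,.114,.126),"z120")
    cc(sel(.35,.65,-.45,-.08,.007,.017),"base",200)
E
python3 m2.py
```

```text
wide [0.5518 0.2241 0.0994]
narrow [0.5648 0.1242 0.0981]
rack [0.5488 0.1829 0.0473]
slot [ 0.5214 -0.139   0.0451]
highjaw [ 0.5409 -0.2226  0.1195]
guard [ 0.6106 -0.256   0.1218]
head [ 0.5853 -0.2428  0.1056]
runner [ 0.4521 -0.2563  0.1114]
top
racktop (1933, array([560.8, 176.2]), array([ 60.6, 197.4]), 8.2, 0.0453)
plate (146, array([553.8, 223.3]), array([ 8.3, 60.4]), 8.12, 0.0998)
plate (86, array([568.1, 123.7]), array([ 8.1, 34.9]), 7.79, 0.0995)
z85 (47, array([ 607.6, -240.1]), array([  6.4, 103.5]), 5.24, 0.0851)
z85 (861, array([ 523.5, -153.1]), array([ 40.4, 115.7]), 8.78, 0.0854)
z85 (34, array([ 469.1, -238.4]), array([93.2,  5.7]), 3.6, 0.0883)
z120 (224, array([ 611.4, -240.7]), array([  8.3, 105.7]), 8.86, 0.1197)
z120 (1093, array([ 538.5, -252. ]), array([ 40.3, 105.8]), 8.64, 0.1193)
z120 (60, array([ 451.9, -263.3]), array([51.2, 20.6]), 19.45, 0.1147)
base (3384, array([ 456.2, -184.7]), array([117.3, 158.4]), 8.3, 0.0119)
base (1777, array([ 587.2, -190.8]), array([ 61.7, 211.3]), 10.9, 0.012)
scene
racktop (1066, array([560.1, 176.1]), array([ 62. , 200.4]), 8.52, 0.0447)
plate (96, array([568. , 122.8]), array([ 9.2, 36.8]), 8.63, 0.097)
plate (119, array([553.9, 221.2]), array([ 9.1, 60.5]), 8.18, 0.098)
z85 (860, array([ 524.5, -165.4]), array([ 41.8, 140.1]), 8.82, 0.085)
z85 (221, array([ 614.2, -241.3]), array([  7.5, 105.1]), 5.4, 0.0849)
z85 (181, array([ 560.3, -281.7]), array([82.4, 30. ]), 55.49, 0.0855)
z85 (60, array([ 463.3, -283.6]), array([70.4,  7.1]), 15.41, 0.0876)
z120 (386, array([ 610.7, -242.8]), array([  9.9, 104.6]), 8.24, 0.1194)
z120 (1422, array([ 537.5, -252.8]), array([ 41.8, 106.5]), 8.59, 0.1193)
z120 (53, array([ 452., -264.]), array([51.2, 15.8]), 20.55, 0.1145)
base (2663, array([ 507.4, -203.8]), array([217.4, 211.9]), 8.58, 0.0118)
base (695, array([ 422.3, -159.4]), array([61.8, 95.4]), 7.5, 0.012)
```

```bash
cat >> h.py <<'E'
import sys,json
def plan(tx,ty,tz,yawdeg,n,grip=None):
    """rows from measured pose to target TCP; yawdeg = world heading of tool y; tool down"""
    st=state(); p=np.array(st["tcp_pos"]); R=np.array(st["tcp_rot"])
    a=np.arctan2(R[1,1],R[0,1]); d=(np.radians(yawdeg)-a+np.pi)%(2*np.pi)-np.pi; w=(np.array([tx,ty,tz])-p)/n
    print("t",round(st["time"],2),"tcp",np.round(p,4),"yaw",round(np.degrees(a),2),"tilt",np.round(R[:2,2],4),"w",round(st["grip_width"],4),"gf",round(st["grasp_force"],1),"F",np.round(st["wrist_force"],1))
    for i in range(n):
        b=a+d*i/n; y=np.array([np.cos(b),np.sin(b),0]); z=np.array([0,0,-1.]); x=np.cross(y,z)
        print([round(float(w@v),4) for v in(x,y,z)],"spin",round(-d/n,4))
E
python3 -c "
from h import *
plan(.554,.2225,.15,8.3,16)"
```

```text
t 0.1 tcp [0.2223 0.5838 0.2307] yaw 69.15 tilt [-0.0003 -0.0011] w 0.0852 gf 0.0 F [ 0.  -1.2 -0.1]
[-0.0274, -0.0137, 0.005] spin 0.0664
[-0.0283, -0.0119, 0.005] spin 0.0664
[-0.029, -0.01, 0.005] spin 0.0664
[-0.0296, -0.008, 0.005] spin 0.0664
[-0.03, -0.0061, 0.005] spin 0.0664
[-0.0304, -0.004, 0.005] spin 0.0664
[-0.0306, -0.002, 0.005] spin 0.0664
[-0.0307, 0.0, 0.005] spin 0.0664
[-0.0306, 0.002, 0.005] spin 0.0664
[-0.0304, 0.0041, 0.005] spin 0.0664
[-0.03, 0.0061, 0.005] spin 0.0664
[-0.0296, 0.0081, 0.005] spin 0.0664
[-0.029, 0.01, 0.005] spin 0.0664
[-0.0282, 0.0119, 0.005] spin 0.0664
[-0.0274, 0.0137, 0.005] spin 0.0664
[-0.0264, 0.0155, 0.005] spin 0.0664
```

{"op": "step_arm", "data": {"rows": [{"x": -0.0274, "y": -0.0137, "z": 0.005, "spin": 0.0664}, {"x": -0.0283, "y": -0.0119, "z": 0.005, "spin": 0.0664}, {"x": -0.029, "y": -0.01, "z": 0.005, "spin": 0.0664}, {"x": -0.0296, "y": -0.008, "z": 0.005, "spin": 0.0664}, {"x": -0.03, "y": -0.006, "z": 0.005, "spin": 0.0664}, {"x": -0.0304, "y": -0.004, "z": 0.005, "spin": 0.0664}, {"x": -0.0306, "y": -0.002, "z": 0.005, "spin": 0.0664}, {"x": -0.0307, "y": 0, "z": 0.005, "spin": 0.0664}]}}

```text
validation failed for argument at $.ro...
```

{"op": "step_arm", "data": {"rows": [{"x": -0.0306, "y": 0.002, "z": 0.005, "spin": 0.0664}, {"x": -0.0304, "y": 0.004, "z": 0.005, "spin": 0.0664}, {"x": -0.03, "y": 0.006, "z": 0.005, "spin": 0.0664}, {"x": -0.0296, "y": 0.008, "z": 0.005, "spin": 0.0664}, {"x": -0.029, "y": 0.01, "z": 0.005, "spin": 0.0664}, {"x": -0.0282, "y": 0.0119, "z": 0.005, "spin": 0.0664}, {"x": -0.0274, "y": 0.0137, "z": 0.005, "spin": 0.0664}, {"x": -0.0264, "y": 0.0155, "z": 0.005, "spin": 0.0664}]}}

```text
validation failed for argument at $.ro...
```

```bash
python3 -c "
from h import *
plan(.554,.2225,.065,8.3,4)"
```

```text
t 0.1 tcp [0.2223 0.5838 0.2307] yaw 69.15 tilt [-0.0003 -0.0011] w 0.0852 gf 0.0 F [ 0.  -1.2 -0.1]
[-0.1096, -0.0549, 0.0414] spin 0.2655
[-0.1202, -0.0242, 0.0414] spin 0.2655
[-0.1223, 0.0082, 0.0414] spin 0.2655
[-0.1159, 0.04, 0.0414] spin 0.2655
```

{"op": "step_arm", "data": {"rows": [{"x": -0.0274, "y": -0.0137, "z": 0.005, "spin": 0.0664, "grip": 0}, {"x": -0.0283, "y": -0.0119, "z": 0.005, "spin": 0.0664, "grip": 0}, {"x": -0.029, "y": -0.01, "z": 0.005, "spin": 0.0664, "grip": 0}, {"x": -0.0296, "y": -0.008, "z": 0.005, "spin": 0.0664, "grip": 0}, {"x": -0.03, "y": -0.006, "z": 0.005, "spin": 0.0664, "grip": 0}, {"x": -0.0304, "y": -0.004, "z": 0.005, "spin": 0.0664, "grip": 0}, {"x": -0.0306, "y": -0.002, "z": 0.005, "spin": 0.0664, "grip": 0}, {"x": -0.0307, "y": 0.0, "z": 0.005, "spin": 0.0664, "grip": 0}]}}

```text
time: 0.77
tcp_pos: [0.389, 0.4021, 0.1909]
tcp_rot: [[-0.623, 0.782, -0.0], [0.782, 0.623, -0.0], [-0.0, -0.0, -1.0]]
wrist_force: [1.2, 0.8, 0.2]
grip_width: 0.0851
grasp_force: 0.0
```

{"op": "step_arm", "data": {"rows": [{"x": -0.0306, "y": 0.002, "z": 0.005, "spin": 0.0664, "grip": 0}, {"x": -0.0304, "y": 0.004, "z": 0.005, "spin": 0.0664, "grip": 0}, {"x": -0.03, "y": 0.006, "z": 0.005, "spin": 0.0664, "grip": 0}, {"x": -0.0296, "y": 0.008, "z": 0.005, "spin": 0.0664, "grip": 0}, {"x": -0.029, "y": 0.01, "z": 0.005, "spin": 0.0664, "grip": 0}, {"x": -0.0282, "y": 0.0119, "z": 0.005, "spin": 0.0664, "grip": 0}, {"x": -0.0274, "y": 0.0137, "z": 0.005, "spin": 0.0664, "grip": 0}, {"x": -0.0264, "y": 0.0155, "z": 0.005, "spin": 0.0664, "grip": 0}]}}

```text
time: 1.43
tcp_pos: [0.5546, 0.2214, 0.1509]
tcp_rot: [[-0.141, 0.99, -0.0], [0.99, 0.141, -0.0], [-0.0, -0.0, -1.0]]
wrist_force: [0.7, 0.7, -0.1]
grip_width: 0.0854
grasp_force: 0.0
```

```bash
python3 -c "
from h import *
plan(.554,.2225,.066,8.3,6)"
```

```text
t 1.43 tcp [0.5546 0.2214 0.1509] yaw 8.11 tilt [-0.0003 -0.0003] w 0.0854 gf 0.0 F [ 0.7  0.7 -0.1]
[0.0002, -0.0001, 0.0141] spin -0.0006
[0.0002, -0.0001, 0.0141] spin -0.0006
[0.0002, -0.0001, 0.0141] spin -0.0006
[0.0002, -0.0001, 0.0141] spin -0.0006
[0.0002, -0.0001, 0.0141] spin -0.0006
[0.0002, -0.0001, 0.0141] spin -0.0006
```

{"op": "step_arm", "data": {"rows": [{"x": 0.0005, "y": -0.0005, "z": 0.014, "spin": -0.003, "grip": 0}, {"x": 0, "y": 0, "z": 0.014, "spin": 0, "grip": 0}, {"x": 0, "y": 0, "z": 0.014, "spin": 0, "grip": 0}, {"x": 0, "y": 0, "z": 0.014, "spin": 0, "grip": 0}, {"x": 0, "y": 0, "z": 0.014, "spin": 0, "grip": 0}, {"x": 0, "y": 0, "z": 0.014, "spin": 0, "grip": 0}, {"x": 0, "y": 0, "z": 0, "spin": 0, "grip": 0}]}}

```text
time: 2.02
tcp_pos: [0.5518, 0.2226, 0.0647]
tcp_rot: [[-0.147, 0.989, -0.004], [0.989, 0.147, -0.002], [-0.001, -0.004, -1.0]]
wrist_force: [0.5, -0.7, -0.2]
grip_width: 0.0854
grasp_force: 0.0
```

{"op": "step_arm", "data": {"rows": [{"x": 0, "y": 0, "z": 0, "spin": 0, "grip": 255}, {"x": 0, "y": 0, "z": 0, "spin": 0, "grip": 255}, {"x": 0, "y": 0, "z": 0, "spin": 0, "grip": 255}, {"x": 0, "y": 0, "z": 0, "spin": 0, "grip": 255}, {"x": 0, "y": 0, "z": 0, "spin": 0, "grip": 255}, {"x": 0, "y": 0, "z": 0, "spin": 0, "grip": 255}, {"x": 0, "y": 0, "z": 0, "spin": 0, "grip": 255}, {"x": 0, "y": 0, "z": 0, "spin": 0, "grip": 255}], "squeeze": 50}}

```text
time: 2.68
tcp_pos: [0.5536, 0.2232, 0.0677]
tcp_rot: [[-0.147, 0.989, 0.001], [0.989, 0.147, 0.0], [0.0, 0.001, -1.0]]
wrist_force: [0.6, -0.0, 5.7]
grip_width: 0.0077
grasp_force: 49.5
```

```bash
python3 -c "
from h import *
plan(.554,.2225,.18,8.3,4)"
```

```text
t 2.68 tcp [0.5536 0.2232 0.0677] yaw 8.46 tilt [0.0008 0.0003] w 0.0077 gf 49.5 F [ 0.6 -0.   5.7]
[-0.0002, 0.0001, -0.0281] spin 0.0007
[-0.0002, 0.0001, -0.0281] spin 0.0007
[-0.0002, 0.0001, -0.0281] spin 0.0007
[-0.0002, 0.0001, -0.0281] spin 0.0007
```

{"op": "step_arm", "data": {"rows": [{"x": 0, "y": 0, "z": -0.01, "spin": 0, "grip": 255}, {"x": 0, "y": 0, "z": -0.02, "spin": 0, "grip": 255}, {"x": 0, "y": 0, "z": -0.02, "spin": 0, "grip": 255}, {"x": 0, "y": 0, "z": -0.025, "spin": 0, "grip": 255}, {"x": 0, "y": 0, "z": -0.025, "spin": 0, "grip": 255}, {"x": 0, "y": 0, "z": -0.02, "spin": 0, "grip": 255}]}}

```text
time: 3.18
tcp_pos: [0.5533, 0.2229, 0.1896]
tcp_rot: [[-0.147, 0.989, 0.001], [0.989, 0.147, 0.0], [0.0, 0.001, -1.0]]
wrist_force: [0.7, 1.5, -2.9]
grip_width: 0.0075
grasp_force: 49.9
```

```bash
python3 -c "
from h import *
plan(.522,-.1485,.19,8.6,14)"
```

```text
t 3.18 tcp [0.5533 0.2229 0.1896] yaw 8.44 tilt [0.0006 0.0002] w 0.0075 gf 49.9 F [ 0.7  1.5 -2.9]
[-0.0259, -0.0061, -0.0] spin -0.0002
[-0.0259, -0.0061, -0.0] spin -0.0002
[-0.0259, -0.0061, -0.0] spin -0.0002
[-0.0259, -0.0061, -0.0] spin -0.0002
[-0.0259, -0.0061, -0.0] spin -0.0002
[-0.0259, -0.0061, -0.0] spin -0.0002
[-0.0259, -0.0061, -0.0] spin -0.0002
[-0.0259, -0.0061, -0.0] spin -0.0002
[-0.0259, -0.0061, -0.0] spin -0.0002
[-0.0259, -0.0062, -0.0] spin -0.0002
[-0.0259, -0.0062, -0.0] spin -0.0002
[-0.0259, -0.0062, -0.0] spin -0.0002
[-0.0259, -0.0062, -0.0] spin -0.0002
[-0.0259, -0.0062, -0.0] spin -0.0002
```

{"op": "step_arm", "data": {"rows": [{"x": -0.02, "y": -0.005, "z": 0, "spin": 0, "grip": 255}, {"x": -0.026, "y": -0.006, "z": 0, "spin": 0, "grip": 255}, {"x": -0.026, "y": -0.006, "z": 0, "spin": 0, "grip": 255}, {"x": -0.026, "y": -0.006, "z": 0, "spin": 0, "grip": 255}, {"x": -0.026, "y": -0.006, "z": 0, "spin": 0, "grip": 255}, {"x": -0.026, "y": -0.006, "z": 0, "spin": 0, "grip": 255}, {"x": -0.026, "y": -0.006, "z": 0, "spin": 0, "grip": 255}, {"x": -0.026, "y": -0.006, "z": 0, "spin": -0.003, "grip": 255}]}}

```text
time: 3.85
tcp_pos: [0.5359, 0.0151, 0.1878]
tcp_rot: [[-0.15, 0.989, -0.0], [0.989, 0.15, 0.0], [0.0, -0.0, -1.0]]
wrist_force: [0.5, -0.1, -3.0]
grip_width: 0.0071
grasp_force: 49.9
```

{"op": "step_arm", "data": {"rows": [{"x": -0.026, "y": -0.006, "z": 0, "spin": 0, "grip": 255}, {"x": -0.026, "y": -0.006, "z": 0, "spin": 0, "grip": 255}, {"x": -0.026, "y": -0.006, "z": 0, "spin": 0, "grip": 255}, {"x": -0.026, "y": -0.006, "z": 0, "spin": 0, "grip": 255}, {"x": -0.026, "y": -0.006, "z": 0, "spin": 0, "grip": 255}, {"x": -0.02, "y": -0.006, "z": 0, "spin": 0, "grip": 255}, {"x": -0.012, "y": -0.004, "z": 0, "spin": 0, "grip": 255}, {"x": 0, "y": 0, "z": 0, "spin": 0, "grip": 255}]}}

```text
time: 4.52
tcp_pos: [0.5202, -0.1529, 0.1878]
tcp_rot: [[-0.146, 0.989, -0.0], [0.989, 0.146, -0.001], [-0.001, -0.0, -1.0]]
wrist_force: [-0.4, -0.5, -2.1]
grip_width: 0.007
grasp_force: 49.8
```

```bash
python3 -c "
from h import *
plan(.522,-.1485,.15,8.6,2)
for n in('scene',):
    s=snapshot(n); cv2.imwrite('pics/scene2.png',cv2.resize(s['image'][190:330,100:280],None,fx=4,fy=4,interpolation=cv2.INTER_CUBIC)); np.save('scene2_c.npy',cloud(s))
C=np.load('scene2_c.npy').reshape(-1,3);C=C[np.isfinite(C).all(1)];x,y,z=C.T
O=np.array([.5222,-.1486]);a=np.radians(8.6);X=np.array([np.cos(a),np.sin(a)]);Y=np.array([-X[1],X[0]])
for nm,C in(('scene2',C),('scene',np.load('scene_c.npy').reshape(-1,3)),('top',np.load('top_c.npy').reshape(-1,3))):
    C=C[np.isfinite(C).all(1)];L=np.c_[(C[:,:2]-O)@X,(C[:,:2]-O)@Y,C[:,2]]*1000
    def st(m,t):
        Q=L[m]; print(nm,t,len(Q), np.round(np.percentile(Q,[1,10,50,90,99],axis=0),1).tolist() if len(Q)>5 else '')
    if nm=='scene2': st((abs(L[:,0])<15)&(abs(L[:,1])<45)&(L[:,2]>132)&(L[:,2]<175),'plate')
    else:
        st((abs(L[:,0])<9)&(abs(L[:,1])<40)&(L[:,2]>35)&(L[:,2]<75),'slotinside')
        st((abs(L[:,0])<28)&(L[:,1]<60)&(L[:,1]>-30)&(L[:,2]>82)&(L[:,2]<89),'jawtop')
        st((abs(L[:,0])<28)&(L[:,1]<-40)&(L[:,2]>116)&(L[:,2]<124),'high')
        st((abs(L[:,0])<12)&(L[:,1]>-45)&(L[:,2]>80)&(L[:,2]<90),'mid')
"
```

```text
t 4.52 tcp [ 0.5202 -0.1529  0.1878] yaw 8.4 tilt [-0.0003 -0.0009] w 0.007 gf 49.8 F [-0.4 -0.5 -2.1]
[0.002, 0.0012, 0.0189] spin -0.0018
[0.002, 0.0012, 0.0189] spin -0.0018
scene2 plate 459 [[-6.4, -34.8, 136.2], [-1.2, -33.2, 140.1], [0.1, -9.4, 155.9], [1.0, 18.3, 171.4], [1.6, 24.0, 174.8]]
scene slotinside 40 [[-7.5, -11.3, 67.6], [-6.7, -5.4, 69.4], [-6.0, 14.6, 71.6], [-5.2, 34.8, 74.2], [-4.6, 38.2, 74.8]]
scene jawtop 608 [[-20.5, -29.6, 82.4], [-17.4, -24.4, 83.3], [2.6, 7.1, 85.3], [17.6, 44.1, 87.7], [20.0, 52.0, 88.8]]
scene high 1357 [[-20.6, -157.7, 116.3], [-16.7, -149.1, 117.5], [-0.5, -109.1, 119.4], [17.5, -64.0, 120.9], [20.0, -53.7, 121.9]]
scene mid 404 [[-11.8, -40.5, 80.5], [-9.1, -29.1, 82.9], [-1.3, 6.2, 85.9], [10.9, 48.3, 88.5], [11.9, 775.1, 89.6]]
top slotinside 141 [[-2.0, -19.6, 41.5], [-1.1, -17.4, 42.9], [3.0, 7.8, 45.6], [5.9, 33.8, 65.4], [6.0, 39.1, 74.6]]
top jawtop 560 [[-19.4, -29.1, 82.2], [-16.7, -23.2, 83.4], [-0.4, 9.7, 85.5], [17.2, 46.9, 87.8], [20.1, 52.3, 88.8]]
top high 1043 [[-19.1, -156.2, 116.2], [-15.6, -146.7, 117.3], [0.5, -104.4, 119.3], [16.8, -62.1, 121.5], [20.2, -52.7, 123.1]]
top mid 428 [[-11.9, -43.6, 80.6], [-10.4, -37.0, 83.1], [-0.5, 3.6, 86.0], [10.1, 52.7, 88.9], [11.8, 775.1, 89.8]]
```

View pics/scene2.png

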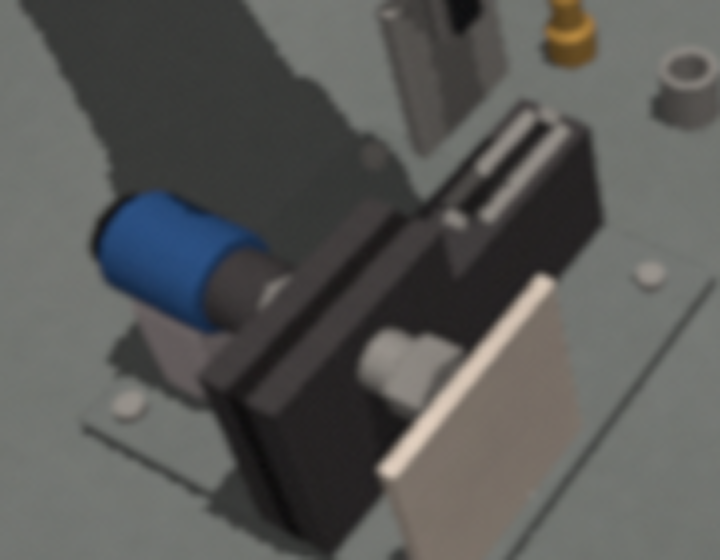

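The plate hangs upright near the slot. The slot's light lip sits off-centre, towards the outer end of the low half, so I'll rectify both views onto the jaw-top plane to measure it.

```bash
cat > rectify.py <<'E'
from h import *
O=np.array([.5222,-.1486]);a=np.radians(8.6);X=np.array([np.cos(a),np.sin(a)]);Y=np.array([-X[1],X[0]])
def warp(img,s,zz,k=5,R=(30,65)):
    # columns = local y (-65..65), rows = local x (+30 at top)
    ly,lx=np.meshgrid(np.arange(-R[1],R[1],1/k),np.arange(R[0],-R[0],-1/k))
    w=O+(lx[...,None]*X+ly[...,None]*Y)/1000
    P=np.concatenate([w,np.full(lx.shape+(1,),zz),np.ones(lx.shape+(1,))],-1)@np.linalg.inv(s["extrinsics"]).T
    u=s["cx"]+s["fx"]*P[...,0]/-P[...,2]; v=s["cy"]-s["fy"]*P[...,1]/-P[...,2]
    return cv2.remap(img,u.astype(np.float32),v.astype(np.float32),cv2.INTER_CUBIC)
if __name__=="__main__":
    out=[]
    for n in("top","scene"):
        s=snapshot(n); im=np.load(n+"_i.npy"); q=warp(im,s,.088); out.append(q)
        g=cv2.GaussianBlur(cv2.cvtColor(q,cv2.COLOR_BGR2GRAY),(0,0),3).astype(float)
        print(n,"profile along x at y=10..25:",[(round(30-r/5,1),int(g[r,375:450].mean())) for r in range(50,250,5)])
        for x0 in(-8,8): print(n,"along y at x",x0,[(round(-65+c/5),int(g[int((30-x0)*5)-5:int((30-x0)*5)+5,c].mean())) for c in range(75,640,15)])
        print(n,"along y at x0",[(round(-65+c/5),int(g[145:155,c].mean())) for c in range(75,640,10)])
    out=np.vstack(out)
    for c in range(-60,61,10):
        cv2.line(out,((c+65)*5,0),((c+65)*5,600),(0,255,255) if c else (0,0,255),1)
    cv2.imwrite("pics/rect.png",out)
E
python3 rectify.py
```

```text
top profile along x at y=10..25: [(20.0, 129), (19.0, 121), (18.0, 113), (17.0, 109), (16.0, 109), (15.0, 113), (14.0, 122), (13.0, 130), (12.0, 137), (11.0, 141), (10.0, 141), (9.0, 138), (8.0, 133), (7.0, 125), (6.0, 115), (5.0, 103), (4.0, 90), (3.0, 78), (2.0, 70), (1.0, 65), (0.0, 64), (-1.0, 66), (-2.0, 72), (-3.0, 82), (-4.0, 96), (-5.0, 111), (-6.0, 125), (-7.0, 134), (-8.0, 139), (-9.0, 141), (-10.0, 138), (-11.0, 134), (-12.0, 129), (-13.0, 123), (-14.0, 116), (-15.0, 110), (-16.0, 104), (-17.0, 98), (-18.0, 93), (-19.0, 88)]
top along y at x -8 [(-50, 86), (-47, 94), (-44, 94), (-41, 93), (-38, 95), (-35, 94), (-32, 93), (-29, 95), (-26, 98), (-23, 99), (-20, 112), (-17, 130), (-14, 134), (-11, 134), (-8, 137), (-5, 138), (-2, 137), (1, 135), (4, 138), (7, 139), (10, 138), (13, 137), (16, 138), (19, 140), (22, 139), (25, 138), (28, 139), (31, 140), (34, 139), (37, 137), (40, 138), (43, 132), (46, 115), (49, 104), (52, 94), (55, 70), (58, 65), (61, 101)]
top along y at x 8 [(-50, 86), (-47, 94), (-44, 95), (-41, 94), (-38, 93), (-35, 94), (-32, 93), (-29, 96), (-26, 100), (
[... 2260 characters left out ...]
 116), (43, 105), (46, 77), (49, 77), (52, 97), (55, 103), (58, 104), (61, 105)]
scene along y at x0 [(-50, 34), (-48, 34), (-46, 34), (-44, 35), (-42, 35), (-40, 36), (-38, 41), (-36, 47), (-34, 53), (-32, 67), (-30, 91), (-28, 112), (-26, 117), (-24, 107), (-22, 83), (-20, 53), (-18, 35), (-16, 31), (-14, 30), (-12, 31), (-10, 31), (-8, 31), (-6, 31), (-4, 32), (-2, 31), (0, 31), (2, 32), (4, 31), (6, 31), (8, 32), (10, 31), (12, 30), (14, 31), (16, 31), (18, 31), (20, 31), (22, 32), (24, 33), (26, 33), (28, 32), (30, 31), (32, 32), (34, 31), (36, 30), (38, 32), (40, 51), (42, 83), (44, 107), (46, 117), (48, 114), (50, 107), (52, 103), (54, 104), (56, 104), (58, 104), (60, 105), (62, 105)]
```

View pics/rect.png

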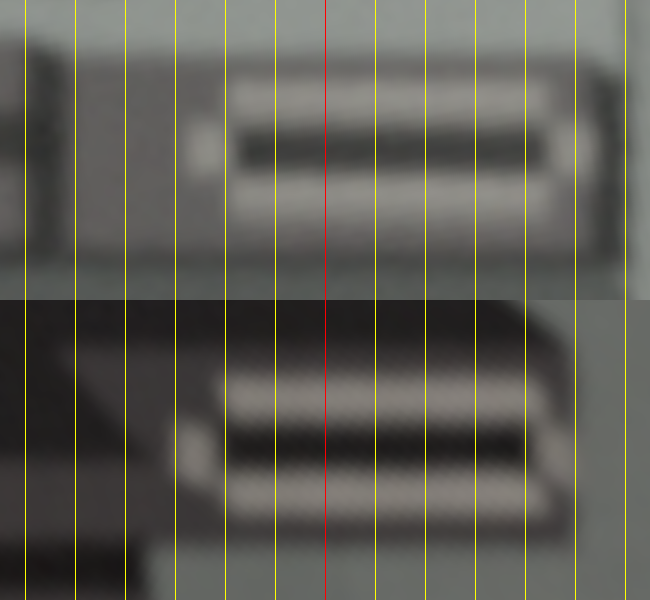

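Along y, the slot's dark opening runs from -18.2 to 44.4 mm in the top view and -22 to 41.6 mm in the scene view. Using the plate-to-TCP offset in each camera to cancel its bias, the TCP target is local y ≈ +12 mm, x ≈ 0.

```bash
python3 -c "
from h import *
plan(.5204,-.1366,.15,8.6,4)"
```

```text
t 4.67 tcp [ 0.5213 -0.1491  0.1875] yaw 8.66 tilt [-0.0001  0.0004] w 0.0073 gf 49.9 F [-0.9  0.7 -2.8]
[0.0031, 0.0002, 0.0094] spin 0.0002
[0.0031, 0.0002, 0.0094] spin 0.0002
[0.0031, 0.0002, 0.0094] spin 0.0002
[0.0031, 0.0002, 0.0094] spin 0.0002
```

{"op": "step_arm", "data": {"rows": [{"x": 0.0031, "y": 0.0002, "z": 0.0094, "spin": 0, "grip": 255}, {"x": 0.0031, "y": 0.0002, "z": 0.0094, "spin": 0, "grip": 255}, {"x": 0.0031, "y": 0.0002, "z": 0.0094, "spin": 0, "grip": 255}, {"x": 0.0031, "y": 0.0002, "z": 0.0094, "spin": 0, "grip": 255}, {"x": 0, "y": 0, "z": 0, "spin": 0, "grip": 255}, {"x": 0, "y": 0, "z": 0, "spin": 0, "grip": 255}, {"x": 0, "y": 0, "z": 0, "spin": 0, "grip": 255}]}}

```text
time: 5.25
tcp_pos: [0.5204, -0.1375, 0.1498]
tcp_rot: [[-0.15, 0.989, 0.0], [0.989, 0.15, -0.0], [-0.0, 0.0, -1.0]]
wrist_force: [0.0, 0.2, -2.3]
grip_width: 0.0076
grasp_force: 49.7
```

```bash
python3 -c "
from h import *
from rectify import warp
plan(.5204,-.1366,.138,8.6,4)
s=snapshot('scene')
cv2.imwrite('pics/s3.png',cv2.resize(s['image'][170:270,180:270],None,fx=6,fy=6,interpolation=cv2.INTER_CUBIC))
"
```

```text
t 5.25 tcp [ 0.5204 -0.1375  0.1498] yaw 8.62 tilt [ 0.0001 -0.0003] w 0.0076 gf 49.7 F [ 0.   0.2 -2.3]
[0.0002, 0.0, 0.003] spin 0.0001
[0.0002, 0.0, 0.003] spin 0.0001
[0.0002, 0.0, 0.003] spin 0.0001
[0.0002, 0.0, 0.003] spin 0.0001
```

View pics/s3.png

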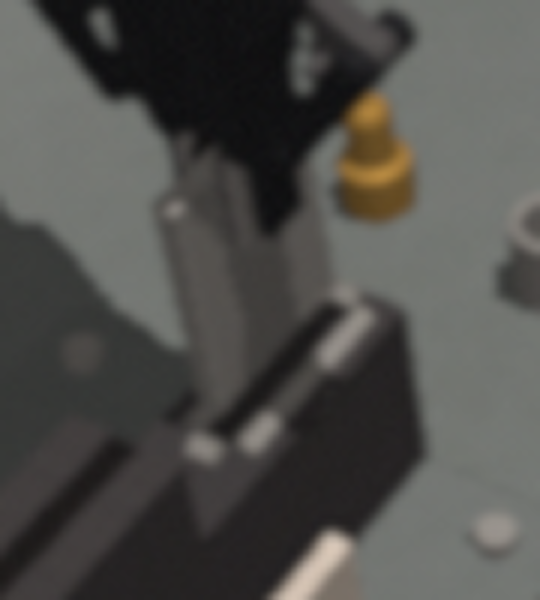

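The plate stands over the slot, with its lower end between the lip ends at (205,445) and (345,295). I'll lower it gently.

{"op": "step_arm", "data": {"rows": [{"x": 0.0006, "y": 0, "z": 0.003, "spin": 0, "grip": 255}, {"x": 0, "y": 0, "z": 0.003, "spin": 0, "grip": 255}, {"x": 0, "y": 0, "z": 0.003, "spin": 0, "grip": 255}, {"x": 0, "y": 0, "z": 0.002, "spin": 0, "grip": 255}, {"x": 0, "y": 0, "z": 0.002, "spin": 0, "grip": 255}, {"x": 0, "y": 0, "z": 0.002, "spin": 0, "grip": 255}, {"x": 0, "y": 0, "z": 0, "spin": 0, "grip": 255}]}}

```text
time: 5.88
tcp_pos: [0.5199, -0.1368, 0.1343]
tcp_rot: [[-0.15, 0.989, -0.001], [0.989, 0.15, -0.0], [0.0, -0.001, -1.0]]
wrist_force: [-0.8, -0.8, -3.1]
grip_width: 0.007
grasp_force: 49.9
```

{"op": "step_arm", "data": {"rows": [{"x": 0, "y": 0, "z": 0.004, "spin": 0, "grip": 255}, {"x": 0, "y": 0, "z": 0.004, "spin": 0, "grip": 255}, {"x": 0, "y": 0, "z": 0.004, "spin": 0, "grip": 255}, {"x": 0, "y": 0, "z": 0.004, "spin": 0, "grip": 255}, {"x": 0, "y": 0, "z": 0.004, "spin": 0, "grip": 255}, {"x": 0, "y": 0, "z": 0.004, "spin": 0, "grip": 255}, {"x": 0, "y": 0, "z": 0.004, "spin": 0, "grip": 255}, {"x": 0, "y": 0, "z": 0.003, "spin": 0, "grip": 255}]}}

```text
time: 6.55
tcp_pos: [0.52, -0.1368, 0.1032]
tcp_rot: [[-0.15, 0.989, -0.0], [0.989, 0.15, -0.0], [-0.0, -0.0, -1.0]]
wrist_force: [0.2, 0.1, -2.6]
grip_width: 0.0075
grasp_force: 49.9
```

{"op": "step_arm", "data": {"rows": [{"x": 0, "y": 0, "z": 0.002, "spin": 0, "grip": 255}, {"x": 0, "y": 0, "z": 0.002, "spin": 0, "grip": 255}, {"x": 0, "y": 0, "z": 0.001, "spin": 0, "grip": 255}, {"x": 0, "y": 0, "z": 0.001, "spin": 0, "grip": 255}, {"x": 0, "y": 0, "z": 0, "spin": 0, "grip": 255}]}}

```text
time: 6.97
tcp_pos: [0.5203, -0.1368, 0.0978]
tcp_rot: [[-0.15, 0.989, 0.0], [0.989, 0.15, -0.0], [-0.0, 0.0, -1.0]]
wrist_force: [-0.1, 0.6, -3.1]
grip_width: 0.0073
grasp_force: 49.8
```

{"op": "step_arm", "data": {"rows": [{"x": 0, "y": 0, "z": 0.001, "spin": 0, "grip": 255}, {"x": 0, "y": 0, "z": 0.001, "spin": 0, "grip": 255}, {"x": 0, "y": 0, "z": 0, "spin": 0, "grip": 255}]}}

```text
time: 7.22
tcp_pos: [0.521, -0.1369, 0.0975]
tcp_rot: [[-0.15, 0.989, 0.002], [0.989, 0.15, 0.001], [0.0, 0.002, -1.0]]
wrist_force: [-8.9, 3.6, 33.0]
grip_width: 0.0074
grasp_force: 55.2
```

{"op": "step_arm", "data": {"rows": [{"x": 0, "y": 0, "z": -0.0015, "spin": 0, "grip": 255}, {"x": 0, "y": 0, "z": 0, "spin": 0, "grip": 0}, {"x": 0, "y": 0, "z": 0, "spin": 0, "grip": 0}, {"x": 0, "y": 0, "z": 0, "spin": 0, "grip": 0}, {"x": 0, "y": 0, "z": 0, "spin": 0, "grip": 0}, {"x": 0, "y": 0, "z": 0, "spin": 0, "grip": 0}, {"x": 0, "y": 0, "z": 0, "spin": 0, "grip": 0}, {"x": 0, "y": 0, "z": 0, "spin": 0, "grip": 0}]}}

```text
time: 7.88
tcp_pos: [0.5201, -0.1368, 0.0971]
tcp_rot: [[-0.15, 0.989, -0.0], [0.989, 0.15, -0.0], [-0.0, -0.0, -1.0]]
wrist_force: [0.2, 0.7, -0.2]
grip_width: 0.0852
grasp_force: 0.0
```

{"op": "step_arm", "data": {"rows": [{"x": 0, "y": 0, "z": -0.01, "spin": 0, "grip": 0}, {"x": 0, "y": 0, "z": -0.02, "spin": 0, "grip": 0}, {"x": 0, "y": 0, "z": -0.025, "spin": 0, "grip": 0}, {"x": 0, "y": 0, "z": -0.03, "spin": 0, "grip": 0}, {"x": 0, "y": 0, "z": -0.02, "spin": 0, "grip": 0}, {"x": 0, "y": 0, "z": 0, "spin": 0, "grip": 0}]}}

```text
time: 8.38
tcp_pos: [0.5218, -0.1374, 0.2069]
tcp_rot: [[-0.15, 0.989, 0.006], [0.989, 0.15, -0.001], [-0.001, 0.006, -1.0]]
wrist_force: [1.0, -0.2, 1.2]
grip_width: 0.085
grasp_force: 0.0
```

```bash
python3 -c "
from h import *
s=snapshot('scene'); C=cloud(s).reshape(-1,3); C=C[np.isfinite(C).all(1)]
cv2.imwrite('pics/s4.png',cv2.resize(s['image'][190:330,100:280],None,fx=4,fy=4,interpolation=cv2.INTER_CUBIC))
O=np.array([.5222,-.1486]);a=np.radians(8.6);X=np.array([np.cos(a),np.sin(a)]);Y=np.array([-X[1],X[0]])
L=np.c_[(C[:,:2]-O)@X,(C[:,:2]-O)@Y,C[:,2]]*1000
m=(abs(L[:,0])<14)&(L[:,1]>-40)&(L[:,1]<65)&(L[:,2]>95)&(L[:,2]<140); print(np.round(np.percentile(L[m],[1,10,50,90,99],axis=0),1))
# bolt head: all points in gap, relative to high half centre
H=np.array([.538,-.2524]);
for n in('top','scene'):
    C=np.load(n+'_c.npy').reshape(-1,3); C=C[np.isfinite(C).all(1)]
    L=np.c_[(C[:,:2]-H)@X,(C[:,:2]-H)@Y,C[:,2]]*1000
    m=(L[:,0]>26)&(L[:,0]<64)&(abs(L[:,1])<40)&(L[:,2]>80)&(L[:,2]<112); print(n,m.sum());print(np.round(np.percentile(L[m],[1,10,50,90,99],axis=0),1))
    for x0 in range(22,68,4):
        k=m&(abs(L[:,0]-x0)<2)&(L[:,2]>92)
        if k.sum()>4: print(x0,k.sum(),np.round(L[k].min(0)[1:],1),np.round(L[k].max(0)[1:],1))
g=H+45*X/1000; print(g); plan(g[0],g[1],.2,-81.4,14)
"
```

```text
[[ -4.8 -18.5  95.6]
 [ -2.4 -17.   99.6]
 [  2.5   7.5 118. ]
 [  3.5  34.  129.9]
 [  4.3  40.2 131.2]]
top 216
[[ 26.6 -13.8  89.1]
 [ 29.4  -6.5  93.6]
 [ 41.1   6.8 102.2]
 [ 51.8  16.7 106. ]
 [ 54.   19.9 107.5]]
26 12 [-7.  95.2] [ 14.7 105.4]
30 25 [-8.9 93.8] [ 15.5 107.2]
34 23 [-6.7 94.9] [ 14.9 105. ]
38 28 [-10.3  92.6] [ 17.8 107.2]
42 32 [-11.6  93. ] [ 19.7 106.4]
46 30 [-9.5 92.3] [ 20.  107.4]
50 31 [-11.1  93.8] [ 18.6 107.8]
54 18 [-12.1  94.7] [ 19.5 108.3]
scene 318
[[ 26.6 -14.3  89.1]
 [ 29.5 -11.6  92.4]
 [ 44.1  -2.9 101.2]
 [ 53.2   9.6 105.2]
 [ 54.   15.  106.6]]
26 17 [-9.5 93.9] [ 10.6 104.8]
30 31 [-10.5  92.5] [ 13.4 104.1]
34 22 [-11.   92.4] [ 11.6 105.1]
38 35 [-13.9  92.3] [ 15.3 107.2]
42 41 [-13.6  93.7] [ 14.6 106.9]
46 42 [-14.2  92.5] [ 11.2 106. ]
50 39 [-12.9  92.4] [ 13.7 106.6]
54 64 [-13.7  92.1] [ 16.6 105.6]
[ 0.58249404 -0.24567091]
t 8.43 tcp [ 0.5211 -0.1371  0.2047] yaw 8.62 tilt [ 0.004  -0.0002] w 0.0853 gf 0.0 F [ 0.5  0.5 -0.8]
[-0.0083, 0.0032, 0.0003] spin 0.1122
[-0.0079, 0.0041, 0.0003] spin 0.1122
[-0.0074, 0.0049, 0.0003] spin 0.1122
[-0.0068, 0.0057, 0.0003] spin 0.1122
[-0.0061, 0.0065, 0.0003] spin 0.1122
[-0.0054, 0.0071, 0.0003] spin 0.1122
[-0.0045, 0.0077, 0.0003] spin 0.1122
[-0.0036, 0.0081, 0.0003] spin 0.1122
[-0.0027, 0.0085, 0.0003] spin 0.1122
[-0.0017, 0.0087, 0.0003] spin 0.1122
[-0.0007, 0.0089, 0.0003] spin 0.1122
[0.0003, 0.0089, 0.0003] spin 0.1122
[0.0012, 0.0088, 0.0003] spin 0.1122
[0.0022, 0.0086, 0.0003] spin 0.1122
```

View pics/s4.png

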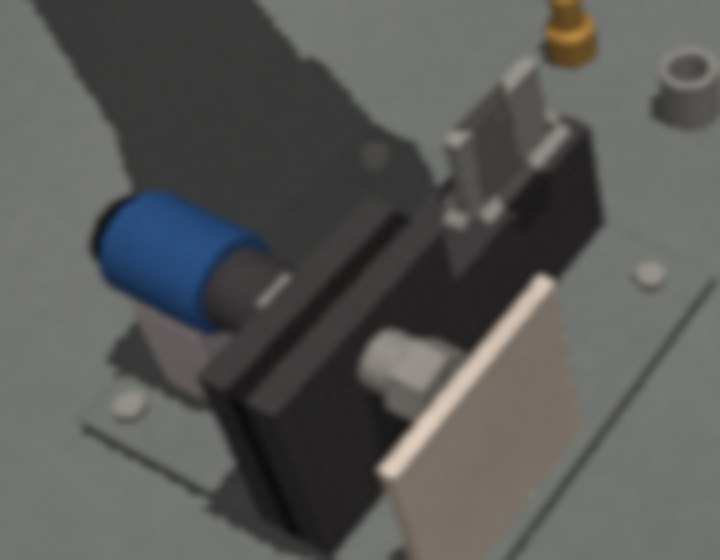

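The plate stands in the slot with its top at z ≈ 130 mm, fully home. The hex head is visible in the gap at crop (415,370), so next I turn the hand a quarter turn and move over the gap.

{"op": "step_arm", "data": {"rows": [{"x": -0.0083, "y": 0.0032, "z": 0, "spin": 0.1122, "grip": 0}, {"x": -0.0079, "y": 0.0041, "z": 0, "spin": 0.1122, "grip": 0}, {"x": -0.0074, "y": 0.0049, "z": 0, "spin": 0.1122, "grip": 0}, {"x": -0.0068, "y": 0.0057, "z": 0, "spin": 0.1122, "grip": 0}, {"x": -0.0061, "y": 0.0065, "z": 0, "spin": 0.1122, "grip": 0}, {"x": -0.0054, "y": 0.0071, "z": 0, "spin": 0.1122, "grip": 0}, {"x": -0.0045, "y": 0.0077, "z": 0, "spin": 0.1122, "grip": 0}]}}

```text
time: 9.02
tcp_pos: [0.5506, -0.1913, 0.2017]
tcp_rot: [[0.597, 0.802, -0.001], [0.802, -0.597, 0.0], [-0.001, -0.001, -1.0]]
wrist_force: [0.1, 0.3, -0.3]
grip_width: 0.0853
grasp_force: 0.0
```

{"op": "step_arm", "data": {"rows": [{"x": -0.0036, "y": 0.0081, "z": 0, "spin": 0.1122, "grip": 0}, {"x": -0.0027, "y": 0.0085, "z": 0, "spin": 0.1122, "grip": 0}, {"x": -0.0017, "y": 0.0087, "z": 0, "spin": 0.1122, "grip": 0}, {"x": -0.0007, "y": 0.0089, "z": 0, "spin": 0.1122, "grip": 0}, {"x": 0.0003, "y": 0.0089, "z": 0, "spin": 0.1122, "grip": 0}, {"x": 0.0012, "y": 0.0088, "z": 0, "spin": 0.1122, "grip": 0}, {"x": 0.0022, "y": 0.0086, "z": 0, "spin": 0.1122, "grip": 0}, {"x": 0, "y": 0, "z": 0, "spin": 0, "grip": 0}]}}

```text
time: 9.68
tcp_pos: [0.5814, -0.2462, 0.2014]
tcp_rot: [[0.99, 0.143, -0.001], [0.143, -0.99, -0.001], [-0.002, 0.001, -1.0]]
wrist_force: [-0.4, -1.2, 0.4]
grip_width: 0.0856
grasp_force: 0.0
```

```bash
python3 -c "
from h import *
print(np.round(state()['qpos'],2))
plan(.5824,-.2442,.15,-81.4,4)"
```

```text
[-0.23  0.59  0.83  1.65 -0.47  1.12 -0.7 ]
t 9.68 tcp [ 0.5814 -0.2462  0.2014] yaw -81.76 tilt [-0.0015 -0.0011] w 0.0856 gf 0.0 F [-0.4 -1.2  0.4]
[0.0003, -0.0005, 0.0129] spin -0.0016
[0.0003, -0.0005, 0.0129] spin -0.0016
[0.0003, -0.0005, 0.0129] spin -0.0016
[0.0003, -0.0005, 0.0129] spin -0.0016
```

{"op": "step_arm", "data": {"rows": [{"x": 0.001, "y": -0.0015, "z": 0.015, "spin": -0.004, "grip": 0}, {"x": 0, "y": 0, "z": 0.015, "spin": 0, "grip": 0}, {"x": 0, "y": 0, "z": 0.015, "spin": 0, "grip": 0}, {"x": 0, "y": 0, "z": 0.012, "spin": 0, "grip": 0}, {"x": 0, "y": 0, "z": 0, "spin": 0, "grip": 0}]}}

```text
time: 10.1
tcp_pos: [0.5811, -0.2425, 0.1427]
tcp_rot: [[0.988, 0.157, -0.003], [0.157, -0.988, 0.001], [-0.003, -0.002, -1.0]]
wrist_force: [-0.5, 0.8, -0.2]
grip_width: 0.0854
grasp_force: 0.0
```

{"op": "step_arm", "data": {"rows": [{"x": 0, "y": 0, "z": 0.008, "spin": 0, "grip": 0}, {"x": 0, "y": 0, "z": 0.01, "spin": 0, "grip": 0}, {"x": 0, "y": 0, "z": 0.01, "spin": 0, "grip": 0}, {"x": 0, "y": 0, "z": 0.01, "spin": 0, "grip": 0}, {"x": 0, "y": 0, "z": 0.01, "spin": 0, "grip": 0}, {"x": 0, "y": 0, "z": 0.01, "spin": 0, "grip": 0}, {"x": 0, "y": 0, "z": 0.01, "spin": 0, "grip": 0}, {"x": 0, "y": 0, "z": 0.005, "spin": 0, "grip": 0}]}}

```text
time: 10.77
tcp_pos: [0.5819, -0.2433, 0.0706]
tcp_rot: [[0.988, 0.154, -0.001], [0.154, -0.988, 0.0], [-0.001, -0.0, -1.0]]
wrist_force: [-0.6, -0.5, 0.4]
grip_width: 0.0855
grasp_force: 0.0
```

```bash
python3 -c "
from h import *
plan(.5824,-.2442,.070,-81.4,2)"
```

```text
t 10.77 tcp [ 0.5819 -0.2433  0.0706] yaw -81.14 tilt [-0.0013  0.0003] w 0.0855 gf 0.0 F [-0.6 -0.5  0.4]
[0.0002, 0.0005, 0.0003] spin 0.0023
[0.0002, 0.0005, 0.0003] spin 0.0023
```

In place with no contact. Close on the head at 40 N.

{"op": "step_arm", "data": {"rows": [{"x": 0, "y": 0.001, "z": 0, "spin": 0.003, "grip": 255}, {"x": 0, "y": 0, "z": 0, "spin": 0, "grip": 255}, {"x": 0, "y": 0, "z": 0, "spin": 0, "grip": 255}, {"x": 0, "y": 0, "z": 0, "spin": 0, "grip": 255}, {"x": 0, "y": 0, "z": 0, "spin": 0, "grip": 255}, {"x": 0, "y": 0, "z": 0, "spin": 0, "grip": 255}, {"x": 0, "y": 0, "z": 0, "spin": 0, "grip": 255}, {"x": 0, "y": 0, "z": 0, "spin": 0, "grip": 255}], "squeeze": 40}}

```text
time: 11.43
tcp_pos: [0.5828, -0.2444, 0.0729]
tcp_rot: [[0.989, 0.151, 0.001], [0.151, -0.989, 0.0], [0.001, -0.0, -1.0]]
wrist_force: [-2.3, 3.3, 6.8]
grip_width: 0.0295
grasp_force: 39.2
```

{"op": "step_arm", "data": {"rows": [{"x": 0, "y": 0, "z": 0, "spin": 0, "grip": 255}, {"x": 0, "y": 0, "z": 0, "spin": 0, "grip": 255}, {"x": 0, "y": 0, "z": 0, "spin": 0, "grip": 255}, {"x": 0, "y": 0, "z": 0, "spin": 0, "grip": 255}, {"x": 0, "y": 0, "z": 0, "spin": 0, "grip": 255}, {"x": 0, "y": 0, "z": 0, "spin": 0, "grip": 255}, {"x": 0, "y": 0, "z": 0, "spin": 0, "grip": 255}, {"x": 0, "y": 0, "z": 0, "spin": 0, "grip": 255}]}}

```text
time: 12.1
tcp_pos: [0.5827, -0.2444, 0.0729]
tcp_rot: [[0.988, 0.151, 0.001], [0.151, -0.988, 0.0], [0.001, -0.0, -1.0]]
wrist_force: [-1.5, 2.1, 6.8]
grip_width: 0.0297
grasp_force: 39.2
```

{"op": "step_arm", "data": {"rows": [{"x": 0, "y": 0, "z": 0, "spin": 0, "grip": 255}, {"x": 0, "y": 0, "z": 0, "spin": 0, "grip": 255}, {"x": 0, "y": 0, "z": 0, "spin": 0, "grip": 255}, {"x": 0, "y": 0, "z": 0, "spin": 0, "grip": 255}, {"x": 0, "y": 0, "z": 0, "spin": 0, "grip": 255}, {"x": 0, "y": 0, "z": 0, "spin": 0, "grip": 255}, {"x": 0, "y": 0, "z": 0, "spin": 0, "grip": 255}, {"x": 0, "y": 0, "z": 0, "spin": 0, "grip": 255}]}}

```text
time: 12.77
tcp_pos: [0.5828, -0.2444, 0.0729]
tcp_rot: [[0.989, 0.151, 0.001], [0.151, -0.989, 0.0], [0.001, -0.0, -1.0]]
wrist_force: [-3.0, 2.5, 5.4]
grip_width: 0.0295
grasp_force: 39.2
```

The opening has held at 29.5–29.7 mm (across the flats) with 39 N for over a second, so the head is stopped.

```bash
python3 -c "
from h import *
print(close_job())"
```

```text
the job is handed in; nothing more can be done
None
```

I handed the job in at about 12.8 s: the wide plate stands home in the slot and released, and the hand is still holding the bolt head at about 39 N with no sign of turning; no verdict came back.

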